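# Draw out the stretcher bar and hold it at its groove

### The job

Set the bench shoe stretcher for a longer shoe: turn the clamp knob on its head anticlockwise to its stop, then draw the bar with the toe form straight out of the head until the groove cut round the bar has just come out and stands right at the mouth of the bore. Finish while still gripping the bar and holding it steady there, so that I can tighten the clamp, and leave the other things on the bench where they are.

Things in the scene. Friction and masses are not known exactly. Their poses are not given: they have to be found in the camera images.
- head: red fixed head of the shoe stretcher. Origin: centre of the underside of its base plate (170 x 110 x 12 mm), z up. Clamp block 70 mm long (x), 60 wide, top 118 mm above the bench; a square bore 21.5 mm wide runs through it along x, axis 90 mm above the bench. The bar comes out of the face that looks to -x; a rubber heel rest below it stands out 30 mm, up to 57 mm above the bench
- bore_mouth (a point): centre of the mouth of the bore, on the head's front face, 35 mm from the head's origin, 90 mm above the bench; axes as the head's: its -x is the direction in which the bar is drawn out
- clamp_knob (a joint): angle of the clamp knob about its upright axis: it starts tight, between 0.12 and 0.32, and grows anticlockwise seen from above to the end stop (clamp open) at 1.40. Turns against about 0.15 N m of friction and stays where left. A cam under it presses a brake shoe on the bar: tight, the bar is held fast against 40 N; at the stop the shoe is clear
- knob_grip (a point): point to grip the black clamp knob on top of the head: on its axis, 158 mm above the bench, turning with it. Its grip is an upright bar 54 mm long along this point's x, 14 mm thick along its y, from 137 to 164 mm above the bench; below it a stem 20 mm across, then a steel boss 38 mm across, 127 mm above the bench at its top
- bar: loose square steel bar 20 x 20 mm with an aluminium toe form in front, 0.4 to 0.8 kg. Origin: on its axis at the form's back plate (50 mm wide). Bar: 245 mm along +x, through the bore, with 1.5 mm play and up to 15 N drag, to a cross handle. Form: 108 mm along -x, 68 wide, 24 below to 26 above the axis. 90 to 125 mm of bare bar, to be gripped from above, stands between head and form; axis 89 mm up
- groove (a point): centre of the dark groove round the bar, 6 mm wide, on the bar's axis, 150 mm along +x from the bar's origin (the form's back plate); axes as the bar's. At the start it is hidden 25 to 60 mm inside the bore. Wanted: its centre about 5 mm outside the mouth, so that the whole groove just shows
- shoe_last: grey plastic shoe last, 250 mm long, 95 mm wide, 100 mm tall, bystander; origin under its middle
- shoe: dark brown leather shoe, 285 mm long, 115 mm wide, 90 mm tall, bystander; origin under its middle
- insole: dark flat insole, 260 x 100 x 5 mm, lying in front of or partly under the toe form, bystander; origin under its middle
- cement_tin: round tin 84 mm across, 100 mm tall, standing beside the head, bystander; origin at the centre of its underside
- hammer: hammer 260 mm long, lying, bystander; origin under its middle
- glue_brush: brush 200 mm long, lying, bystander; origin under its middle
- ball_head: small turned steel stretching ball on a foot, 48 mm across, 42 mm tall, bystander; origin at the centre of its underside

How it is judged:
By the outcome, as a careful person would: the job done as asked, in the order asked, and still so for the second after the job is handed in, while the arm keeps its last pose, push and grip.
It also fails if it takes over 48 s, if anything falls off the work surface, if the arm or the gripper's body presses on something with over 40 N, if the wrist force passes 120 N, or if a joint passes its speed limit or range.

### The arm

A 6-joint arm with a two-finger parallel gripper is mounted at the origin on the work surface. World frame = base frame: x ahead of the robot, y to its left, z up, the work surface at z = 0. Lengths are in m, angles in degrees, forces in N, time in s.
With the tool pointing down it reaches from about 0.25 to 0.725 m from the base axis. Payload 9.7 kg.
Tool frame: the origin (TCP) lies midway between the tips of the shut fingers; the grasp point (between the pads) lies 19 mm behind it; z points along the fingers, y is the line along which they close (so a half turn about z gives the same grasp; the last joint's range is limited). The gripper opens to 85 mm and grips with 20 to 120 N. Pads are 22 mm wide; open, the fingers measure 114 mm over their backs; the gripper's body (76 mm by 85 mm) begins 54 mm behind the grasp point. The pads swing forward as they close: fully open they stand 13 mm farther back than shut.
Start: joints at [0, 4.979, 10.078, 95.1, 0, 90], TCP at [0.55, -0, 0.231] pointing down, gripper open.
Joint ranges: [-179.16, 179.16], [-48.56, 103.87], [-65.8, 70.77], [-126.05, 130.52], [-82.76, 87.17], [-180, 180]. Speed limits (degrees/s): [127.2, 127.2, 147.25, 180, 180, 180].

### API

Orientations are given as [roll, pitch, yaw] about the fixed x, y, z axes, in that order (R = Rz(yaw) Ry(pitch) Rx(roll)).
In Python, from workcell import * gives the robot as it stands.
- The arm moves only by the tool servo_tool, never from a script. Its argument "moves" is a list of rows, each a list of 4 numbers: the shift along the world's x, y, z in parts of the range, where 1.0 means 60 cm, then the turn about the world's z in fractions of the full range, 1 being pi rad. A call has 1 to 20 rows; each row is the pose to reach, as a shift and turn from the pose commanded when the call began; what a row does not reach only later rows make up. A row lasts 1/12 s, in which the tool goes at most 41.7 mm and 7.16 degrees, less where a joint would pass 70% of its speed; a pose out of reach is approached as far as the arm can. A shift or turn number past 1, either way, is cut back to 1. A call with a gripper value outside its range is refused whole. "claw" is the closure, from 0 (fully open) to 1 (shut), set as the call begins (left out, the last holds). The fingers move at their own pace and stop on an object; "force" is the grip in N (left out, the last holds). Time passes only in rows, so rows that repeat a pose let the fingers close. It gives the time, the measured TCP pose, the force, the opening and the grip force at its end, in the units of the state.
- get_obs(): the state, without advancing time (a new reading comes with each control period).
- camera(name): name is "scene" or "side" or "wrist"; returns the picture (400x640x3 uint8, red, green, blue); there is no depth.
- get_calibration(name): a dict with "fx", "fy", "cx", "cy" (pixels), "k1" (the pictures are not rectified: a ray, as slopes to the right and down, at radius r is drawn at 1 + k1 r^2 times it, then the intrinsics apply), "rvec" (rotation vector, rad) and "tvec" (3), from world to camera coordinates, as OpenCV has them; the wrist camera has in their place "tool_from_camera" (4x4, takes a point from camera to tool coordinates, whose origin is the TCP and whose axes are the flange's). Camera axes: x right, y down, z forward; pixel columns grow to the right and rows downward; lengths in m; the calibration is good to about 2 mm. A picture is of the moment at which its call begins: read the wrist's pose just before it. get_calibration takes no time and is no camera call.
- job_done(): hands the job in; it is judged then, once.
The state is a dict: "time": time; "q": joint angles; "qd": joint speeds; "joint_efforts": joint torques, N m; "ee_pos": TCP position; "tcp_rot": TCP orientation; "wrist_force": force on the tool from outside, world axes, zero at the start; "torque": the same for the moment, N m; "opening": finger opening in m; "grasp_force": force on a finger pad.
Only numpy, scipy, OpenCV 4.12 (cv2) and the standard library are available. Lean on these libraries where they do the work, as an engineer would, in place of code of your own. Each camera call takes 0.05 s, during which the arm holds its last target. There are 200 camera calls.

## Working session

There is one attempt and no reset: what is moved stays moved. The work goes in short steps, Python scripts to look and compute and a tool call to move; the robot and the scene stay as the last step left them, time stands still between calls to the robot, and variables do not carry over. Pictures are saved under pics/ and viewed, at most 10 in all, crops included, and the job is handed in when it is done.

Besides the shell and the picture viewer there is one more tool, called after "Request:" by a JSON object that holds its "op" and its "data". servo_tool: Moves the arm, as the interface text tells. Its arguments: {"type":"object","properties":{"moves":{"type":"array","items":{"type":"array","items":{"type":"number"}}},"claw":{"type":"number"},"force":{"type":"number"}},"required":["moves"]}

```bash
mkdir -p pics; cat > h.py <<'E'
from workcell import *
import numpy as np, cv2
from scipy.spatial.transform import Rotation as R
def cam(n,o=None):
    c=get_calibration(n)
    if n=="wrist":
        o=o or get_obs(); T=np.eye(4); T[:3,:3]=R.from_euler('xyz',o['tcp_rot'],degrees=True).as_matrix(); T[:3,3]=o['ee_pos']
        M=T@np.array(c['tool_from_camera']); return c,M[:3,:3],M[:3,3]
    Rc=cv2.Rodrigues(np.array(c['rvec'],float))[0]; return c,Rc.T,-Rc.T@np.array(c['tvec'],float).ravel()
def ray(C,u,v):
    c,Rw,p=C; K=np.array([[c['fx'],0,c['cx']],[0,c['fy'],c['cy']],[0,0,1.]])
    xy=cv2.undistortPoints(np.array([[[u,v]]],float),K,np.array([c['k1'],0,0,0.]))[0,0]
    return p,Rw@np.array([xy[0],xy[1],1.])
def onz(C,u,v,z):
    p,d=ray(C,u,v); return p+d*(z-p[2])/d[2]
def proj(C,P):
    c,Rw,p=C; q=(np.atleast_2d(P)-p)@Rw; s=q[:,:2]/q[:,2:]; r=(s**2).sum(1,keepdims=True); s=s*(1+c['k1']*r)
    return s*[c['fx'],c['fy']]+[c['cx'],c['cy']]
def grab(n,f):
    C=cam(n) ; im=camera(n); cv2.imwrite('pics/'+f,im[:,:,::-1]); return C,im
E
python3 - <<'E'
from h import *
for n in ("scene","side","wrist"):
    C,im=grab(n,n+"0.png"); print(n,C[2].round(3),C[1][:,2].round(2))
o=get_obs();print(o)
a=cv2.imread('pics/scene0.png');b=cv2.imread('pics/side0.png')
E
```

```text
scene [ 1.397 -0.718  0.824] [-0.66  0.54 -0.53]
side [ 0.248 -0.804  0.92 ] [ 0.24  0.69 -0.69]
wrist [0.55  0.067 0.374] [-0.   -0.26 -0.97]
{'time': 0.15, 'q': array([-9.37072155e-04,  5.00542953e+00,  1.00468638e+01,  9.50990505e+01,
       -2.31629991e-04,  9.00000838e+01]), 'qd': array([ 0.00745378, -0.02775462,  0.08397848, -0.02190605, -0.01622872,
       -0.08037259]), 'joint_efforts': array([-3.04631758e-03, -5.20762289e+01,  4.65044117e+01,  1.38444663e-02,
       -2.16874664e-04, -1.82086734e-05]), 'ee_pos': array([ 5.49842732e-01, -1.01448460e-05,  2.30748620e-01]), 'tcp_rot': array([-1.79942384e+02,  2.31714193e-04,  8.99989793e+01]), 'wrist_force': array([-0.42407787,  0.10879225,  0.50795886]), 'torque': array([ 0.01383914, -0.00516656, -0.02631594]), 'grasp_force': 0.0, 'opening': 0.08529679913291682}
```

View pics/scene0.png

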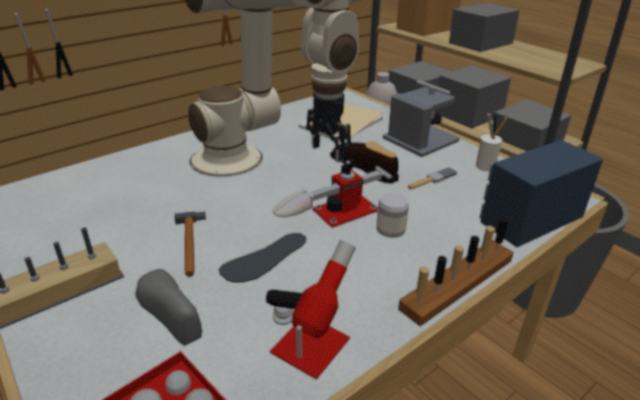

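View pics/side0.png

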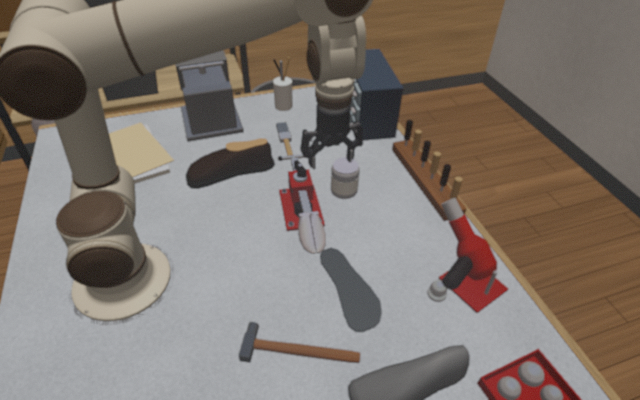

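View pics/wrist0.png

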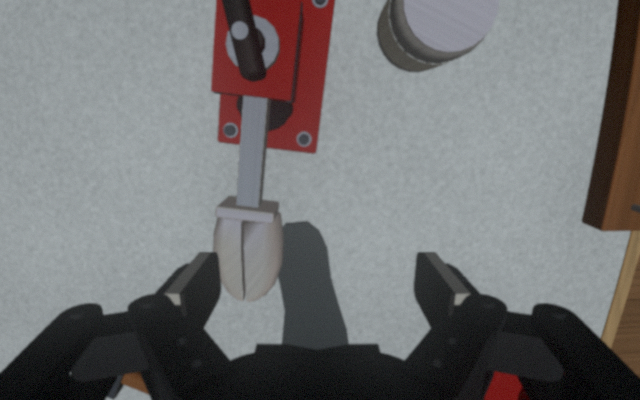

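The wrist view shows the bar running down from the block. The front top edge of the block runs (212,92)–(296,100), the plate front edge (218,141)–(317,153), the bar's top edges from (243,97)/(270,97) to (237,205)/(262,207), and the knob grip about (235,0)–(253,75) with a white dot at (240,30).

```bash
python3 - <<'E'
from h import *
C=cam("wrist")
for n,u,v,z in [("topL",212,92,.118),("topR",296,100,.118),("plL",218,141,.012),("plR",317,153,.012),("barL",243,97,.099),("barR",270,97,.099),("barL2",237,205,.099),("barR2",262,207,.099),("knobdot",240,30,.164),("kn0",243,78,.164),("kn1",264,75,.164),("kn2",224,0,.164),("kn3",247,0,.164),("plR2",336,0,.012),("fplL",217,206,.115),("fplR",278,210,.115)]:
    print(n,onz(C,u,v,z).round(4))
E
```

```text
topL [0.4705 0.0837 0.118 ]
topR [0.5336 0.0774 0.118 ]
plL [0.4404 0.0391 0.012 ]
plR [0.5491 0.0256 0.012 ]
barL [0.4896 0.0808 0.099 ]
barR [0.5115 0.0806 0.099 ]
barL2 [ 0.4794 -0.0096  0.099 ]
barR2 [ 0.5013 -0.0114  0.099 ]
knobdot [0.5039 0.116  0.164 ]
kn0 [0.5045 0.0886 0.164 ]
kn1 [0.5174 0.0902 0.164 ]
kn2 [0.4951 0.1328 0.164 ]
kn3 [0.5087 0.1325 0.164 ]
plR2 [0.5681 0.1795 0.012 ]
fplL [ 0.4668 -0.0061  0.115 ]
fplR [ 0.5172 -0.0094  0.115 ]
```

The rows are not in the units I measure in: shifts go in shares of 60 cm and turns go in shares of pi rad. I convert before sending: 9 cm / 60 = 0.15, -4.5 cm / 60 = -0.075.

Request:
{"op": "servo_tool", "data": {"moves": [[-0.0183,0.0367,0,0],[-0.0367,0.075,0,0],[-0.0567,0.1133,0,0],[-0.075,0.15,0,0],[-0.075,0.15,0,0],[-0.075,0.15,0,0],[-0.075,0.15,0,0]]}}

```text
time: 0.73
ee_pos: [0.5051, 0.0898, 0.2312]
tcp_rot: [-180.0, 0.0, 90.0]
wrist_force: [-0.8, -0.8, -1.3]
opening: 0.0855
grasp_force: 0.0
```

```bash
python3 - <<'E'
from h import *
C,im=grab("wrist","w1.png"); o=get_obs();print(o['ee_pos'],o['tcp_rot'],o['q'])
E
```

```text
[0.50523025 0.08951181 0.23109857] [-1.79987889e+02  1.35301060e-02  8.99806297e+01] [ 1.00530796e+01 -8.35111773e-02  4.81834394e+00  9.49161456e+01
 -1.12034740e-02  1.00072453e+02]
```

View pics/w1.png

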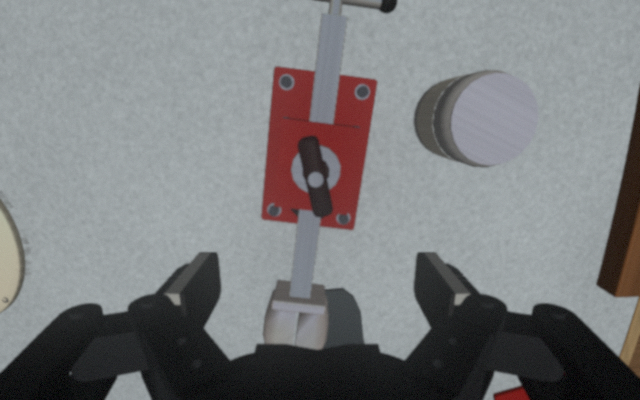

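```bash
python3 - <<'E'
from h import *
C=cam("wrist")
P={n:onz(C,u,v,z) for n,u,v,z in [("a",276,67,.012),("b",377,79,.012),("c",262,219,.012),("d",354,229,.012),("dot",315.5,180,.164),("k0",309,139,.164),("k1",321.5,213,.164),("mouth",309,210,.1),("barF",302,296,.099),("barF0",309.5,212,.099),("barR",322,122,.099),("barRR",335,14,.099),("platebk",303,284,.115)]}
for n,p in P.items(): print(n,p.round(4))
ang=lambda a,b:np.degrees(np.arctan2(*(P[b]-P[a])[:2][::-1])).round(1)
print(sum(P[k] for k in "abcd")/4, ang("c","a"),ang("d","b"),ang("a","b"),ang("c","d"),ang("k1","k0"),ang("barF","barRR"))
E
```

```text
a [0.462  0.2048 0.012 ]
b [0.5676 0.1929 0.012 ]
c [0.4407 0.0387 0.012 ]
d [0.548  0.0265 0.012 ]
dot [0.504  0.1148 0.164 ]
k0 [0.4999 0.1412 0.164 ]
k1 [0.508  0.0923 0.164 ]
mouth [0.4978 0.0756 0.1   ]
barF [ 0.4906 -0.0097  0.099 ]
barF0 [0.4982 0.0734 0.099 ]
barR [0.5089 0.1503 0.099 ]
barRR [0.5187 0.2319 0.099 ]
platebk [0.4925 0.0119 0.115 ]
[0.50456666 0.11571627 0.012     ] 82.7 83.3 -6.4 -6.5 99.4 83.4
```

Knob axis is at (0.504, 0.1155), head x-axis at 83.4° and knob about 0.28 rad. Next I grip the knob.

Converted, -9.2 cm / 60 = -0.1533, -8.5 cm / 60 = -0.1417, 0.165 rad / 3.1416 = 0.0525.

Request:
{"op": "servo_tool", "data": {"moves": [[-0.0017,0.0217,0,0.0255],[-0.0017,0.0417,-0.0167,0.0525],[-0.0017,0.0417,-0.05,0.0525],[-0.0017,0.0417,-0.0833,0.0525],[-0.0017,0.0417,-0.1167,0.0525],[-0.0017,0.0417,-0.1417,0.0525],[-0.0017,0.0417,-0.1533,0.0525],[-0.0017,0.0417,-0.1533,0.0525],[-0.0017,0.0417,-0.1533,0.0525]], "claw": 0}}

```text
time: 1.53
ee_pos: [0.5043, 0.1145, 0.1396]
tcp_rot: [-180.0, 0.0, 99.4]
wrist_force: [0.7, -0.1, 0.5]
opening: 0.0858
grasp_force: 0.0
```

Request:
{"op": "servo_tool", "data": {"moves": [[0,0,0,0],[0,0,0,0],[0,0,0,0],[0,0,0,0],[0,0,0,0],[0,0,0,0],[0,0,0,0],[0,0,0,0],[0,0,0,0],[0,0,0,0]], "claw": 1, "force": 50}}

```text
time: 2.37
ee_pos: [0.5039, 0.1152, 0.1396]
tcp_rot: [180.0, -0.0, 99.5]
wrist_force: [-3.6, 1.8, 5.0]
opening: 0.0128
grasp_force: 49.9
```

Gripped on about 13–14 mm. Turn anticlockwise.

Converted, 1.02 rad / 3.1416 = 0.3247.

Request:
{"op": "servo_tool", "data": {"moves": [[0,0,0,0.0255],[0,0,0,0.0509],[0,0,0,0.0764],[0,0,0,0.1019],[0,0,0,0.1273],[0,0,0,0.1528],[0,0,0,0.1783],[0,0,0,0.2037],[0,0,0,0.2292],[0,0,0,0.2546],[0,0,0,0.2801],[0,0,0,0.3056],[0,0,0,0.3247],[0,0,0,0.3247],[0,0,0,0.3247]]}}

```text
time: 3.62
ee_pos: [0.5038, 0.1151, 0.1396]
tcp_rot: [180.0, -0.0, 157.9]
wrist_force: [-3.8, 1.3, 4.8]
opening: 0.0131
grasp_force: 49.9
```

```bash
python3 - <<'E'
from h import *
o=get_obs();print(o['tcp_rot'],o['wrist_force'],o['torque'],o['q'],o['opening'])
E
```

```text
[ 1.79984665e+02 -8.84476782e-03  1.57921441e+02] [-3.83392537  1.31646563  4.76591512] [0.37314286 0.75802748 0.17892878] [ 1.28615280e+01 -4.24893521e-01 -5.63601675e+00  8.47873446e+01
  1.76364708e-02  3.49400884e+01] 0.013085313274861928
```

Converted, 0.14 rad / 3.1416 = 0.0446.

Request:
{"op": "servo_tool", "data": {"moves": [[0,0,0,0.0095],[0,0,0,0.0191],[0,0,0,0.0286],[0,0,0,0.0382],[0,0,0,0.0446],[0,0,0,0.0446],[0,0,0,0.0446]]}}

```text
time: 4.2
ee_pos: [0.5038, 0.1151, 0.1396]
tcp_rot: [180.0, -0.0, 165.9]
wrist_force: [-3.8, 1.1, 5.1]
opening: 0.013
grasp_force: 49.9
```

```bash
python3 - <<'E'
from h import *
o=get_obs();print(o['tcp_rot'],o['wrist_force'],o['torque'],o['opening'])
E
```

```text
[ 1.79984320e+02 -8.45537577e-03  1.65921460e+02] [-3.83241857  1.12343997  5.08474348] [0.3100763  0.77329232 0.05394989] 0.013020854013773469
```

Converted, 0.06 rad / 3.1416 = 0.0191.

Request:
{"op": "servo_tool", "data": {"moves": [[0,0,0,0.0064],[0,0,0,0.0127],[0,0,0,0.0191],[0,0,0,0.0191],[0,0,0,0.0191]]}}

```text
time: 4.62
ee_pos: [0.5039, 0.1151, 0.1396]
tcp_rot: [180.0, -0.0, 169.4]
wrist_force: [-3.1, 1.9, 5.3]
opening: 0.0131
grasp_force: 49.9
```

```bash
python3 - <<'E'
from h import *
o=get_obs();print(o['tcp_rot'],o['wrist_force'],o['torque'],o['opening'])
E
```

```text
[ 1.79985920e+02 -4.71596366e-04  1.69359058e+02] [-3.09867258  1.85770168  5.32737263] [0.34175859 0.74936253 0.06985138] 0.013050850036021206
```

```bash
python3 - <<'E'
from h import *
C,im=grab("wrist","w2.png"); S,im2=grab("side","s2.png")
u,v=proj(S,[0.504,.1155,.15])[0].astype(int);print(u,v)
c=cv2.resize(im2[v-60:v+60,u-60:u+60],(400,400),interpolation=cv2.INTER_CUBIC)
cv2.imwrite('pics/m2.png',np.hstack([im[:400,100:500],c])[:,:,::-1])
E
```

```text
299 168
```

View pics/m2.png

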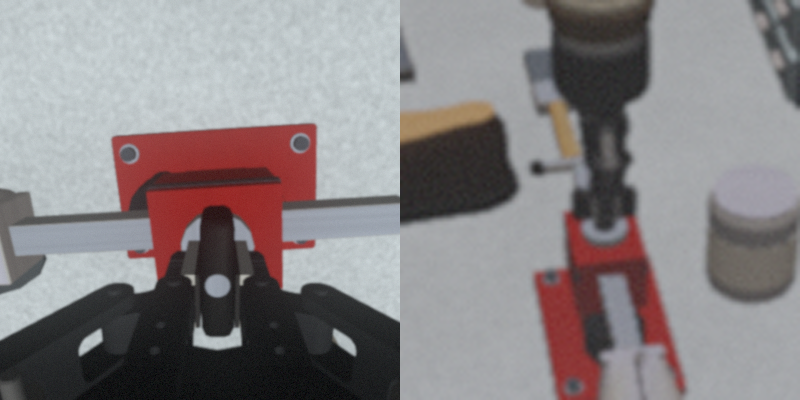

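Converted, 0.06 rad / 3.1416 = 0.0191.

Request:
{"op": "servo_tool", "data": {"moves": [[0,0,0,0.0095],[0,0,0,0.0191],[0,0,0,0.0191],[0,0,0,0.0191]]}}

```text
time: 5.05
ee_pos: [0.5038, 0.1151, 0.1397]
tcp_rot: [180.0, -0.0, 172.8]
wrist_force: [-3.1, 1.4, 5.5]
opening: 0.0129
grasp_force: 49.8
```

```bash
python3 - <<'E'
from h import *
o=get_obs();print(o['tcp_rot'],o['wrist_force'],o['torque'],o['opening'],o['joint_efforts'])
E
```

```text
[ 1.79982253e+02 -2.08582722e-03  1.72772350e+02] [-3.06823603  1.35759988  5.49246291] [ 0.30486269  0.73211463 -0.2080532 ] 0.01292626366571683 [ -1.03801969 -43.71755004  45.38307667  -1.3061361   -0.68502629
  -0.32419941]
```

Converted, 0.06 rad / 3.1416 = 0.0191.

Request:
{"op": "servo_tool", "data": {"moves": [[0,0,0,0.0095],[0,0,0,0.0191],[0,0,0,0.0191],[0,0,0,0.0191]]}}

```text
time: 5.38
ee_pos: [0.504, 0.1151, 0.1397]
tcp_rot: [180.0, 0.0, 176.1]
wrist_force: [-2.7, 3.7, 5.6]
opening: 0.013
grasp_force: 66.6
```

```bash
python3 - <<'E'
from h import *
o=get_obs();print(o['tcp_rot'],o['wrist_force'],o['torque'],o['opening'],o['joint_efforts'])
E
```

```text
[1.79960768e+02 1.50300496e-02 1.76091344e+02] [-2.652769    3.6963189   5.58525323] [ 0.54344835  0.64307398 -1.6961582 ] 0.012986592734564867 [ 2.87855981e-02 -4.36988246e+01  4.50631499e+01 -9.42370445e-01
 -8.73881131e-01 -1.74344156e+00]
```

Stop is reached: the moment jumped to −1.7 N m. Now open, rise, and go over the bar.

Converted, 9 cm / 60 = 0.15, 7 cm / 60 = 0.1167.

Request:
{"op": "servo_tool", "data": {"moves": [[0,0,0,0],[0,0,0,0],[0,0,0,0],[0,0,0,0],[0,0,0,0],[0,0,0,0],[0,0,0.025,0],[0,0,0.0667,0],[0,0,0.1167,0],[0,0,0.15,0],[0,0,0.15,0]], "claw": 0}}

```text
time: 6.3
ee_pos: [0.5052, 0.1152, 0.2338]
tcp_rot: [179.9, 0.3, 176.2]
wrist_force: [0.5, -0.8, 1.0]
opening: 0.0856
grasp_force: 0.0
```

Converted, -8.1 cm / 60 = -0.135, -8 cm / 60 = -0.1333, -1.62 rad / 3.1416 = -0.5157.

Request:
{"op": "servo_tool", "data": {"moves": [[0,-0.0167,0,-0.0382],[-0.0017,-0.0333,0,-0.0764],[-0.0033,-0.05,0,-0.1146],[-0.005,-0.0667,0,-0.1528],[-0.0067,-0.0833,0,-0.191],[-0.0083,-0.1,0,-0.2292],[-0.01,-0.1167,0,-0.2674],[-0.0117,-0.1333,0,-0.3056],[-0.0133,-0.135,0,-0.3438],[-0.015,-0.135,0,-0.382],[-0.015,-0.135,0,-0.4202],[-0.015,-0.135,0,-0.4584],[-0.015,-0.135,0,-0.4934],[-0.015,-0.135,0,-0.5157],[-0.015,-0.135,0,-0.5157],[-0.015,-0.135,0,-0.5157],[-0.015,-0.135,0,-0.5157]]}}

```text
time: 7.72
ee_pos: [0.495, 0.034, 0.2291]
tcp_rot: [-180.0, 0.0, 83.6]
wrist_force: [-0.2, 0.3, -1.2]
opening: 0.0856
grasp_force: 0.0
```

```bash
python3 - <<'E'
from h import *
C,im=grab("wrist","w3.png"); o=get_obs();print(o['ee_pos'],o['tcp_rot'],o['q'],o['wrist_force'],o['torque'])
E
```

```text
[0.49494789 0.03398916 0.2290623 ] [-1.79984383e+02  5.26911053e-03  8.35303529e+01] [ 3.92981786e+00 -2.43363245e+00  2.28340540e+00  9.47333493e+01
 -2.36356630e-03  1.00399466e+02] [-0.03062432 -0.5259029   0.15524959] [-0.01642318 -0.00743718  0.0347217 ]
```

View pics/w3.png

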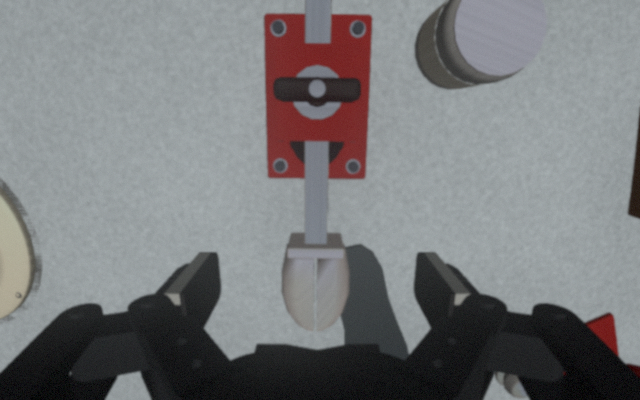

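Knob now stands crosswise at (317,90), the bar runs from (316,142) to (316,243) and the plate's back top edge is at row about 235.

```bash
python3 - <<'E'
from h import *
C=cam("wrist")
d=np.array([np.cos(np.radians(83.4)),np.sin(np.radians(83.4))]);n=np.array([d[1],-d[0]])
t=np.array([.4949,.0340])
for nm,u,v,z in [("bar0",316.3,145,.099),("bar1",316,240,.099),("plate",316,245,.099),("plateTop",316,248,.115),("plateTopBk",316,235,.115),("topedge",318,141,.118),("knob",317.5,90,.164),("kL",274,89,.164),("kR",361,90,.164)]:
    p=onz(C,u,v,z);print(nm,p.round(4),"along",((p[:2]-t)@d).round(4),"lat",((p[:2]-t)@n).round(4))
E
```

```text
bar0 [0.4986 0.0761 0.099 ] along 0.0422 lat -0.0011
bar1 [ 0.4889 -0.0071  0.099 ] along -0.0416 lat -0.0012
plate [ 0.4884 -0.0119  0.099 ] along -0.0463 lat -0.0012
plateTop [ 0.4889 -0.008   0.115 ] along -0.0425 lat -0.0012
plateTopBk [0.4902 0.0036 0.115 ] along -0.0307 lat -0.0012
topedge [0.5006 0.0806 0.118 ] along 0.047 lat 0.0003
knob [0.504  0.1147 0.164 ] along 0.0812 lat -0.0002
kL [0.4779 0.1183 0.164 ] along 0.0818 lat -0.0266
kR [0.5303 0.1118 0.164 ] along 0.0813 lat 0.0262
```

Converted, -15.8 cm / 60 = -0.2633, -14.5 cm / 60 = -0.2417.

Request:
{"op": "servo_tool", "data": {"moves": [[-0.0017,0,-0.05,0],[-0.0017,0,-0.1,0],[-0.0017,0,-0.15,0],[-0.0017,0,-0.2,0],[-0.0017,0,-0.2417,0],[-0.0017,0,-0.2633,0],[-0.0017,0,-0.2633,0],[-0.0017,0,-0.2633,0],[-0.0017,0,-0.2633,0]]}}

```text
time: 8.52
ee_pos: [0.4946, 0.034, 0.0726]
tcp_rot: [179.9, -0.0, 83.4]
wrist_force: [0.4, -0.3, -0.6]
opening: 0.0856
grasp_force: 0.0
```

Request:
{"op": "servo_tool", "data": {"moves": [[0,0,0,0],[0,0,0,0],[0,0,0,0],[0,0,0,0],[0,0,0,0],[0,0,0,0],[0,0,0,0],[0,0,0,0],[0,0,0,0]], "claw": 1, "force": 60}}

```text
time: 9.27
ee_pos: [0.4941, 0.034, 0.0715]
tcp_rot: [180.0, -0.0, 83.4]
wrist_force: [-1.5, -0.0, 3.2]
opening: 0.0192
grasp_force: 62.2
```

Converted, -4.97 cm / 60 = -0.0828, -1.5 cm / 60 = -0.025.

Request:
{"op": "servo_tool", "data": {"moves": [[-0.001,-0.0083,0,0],[-0.002,-0.0167,0,0],[-0.0028,-0.025,0,0],[-0.0038,-0.0333,0,0],[-0.0048,-0.0417,0,0],[-0.0058,-0.05,0,0],[-0.0067,-0.0583,0,0],[-0.0077,-0.0667,0,0],[-0.0087,-0.075,0,0],[-0.0095,-0.0828,0,0],[-0.0095,-0.0828,0,0],[-0.0095,-0.0828,0,0]]}}

```text
time: 10.27
ee_pos: [0.488, -0.0169, 0.0712]
tcp_rot: [-180.0, 0.1, 83.3]
wrist_force: [-2.5, -4.8, -0.7]
opening: 0.0193
grasp_force: 61.7
```

```bash
python3 - <<'E'
from h import *
C,im=grab("wrist","w4.png"); o=get_obs();print(o['ee_pos'],o['tcp_rot'],o['wrist_force'],o['torque'])
print(proj(C,[[.5003,.0808,.1],[.5003,.0808,.118]]))
S,im2=grab("side","s4.png")
u,v=proj(S,[0.5,.08,.1])[0].astype(int)
c=cv2.resize(im2[v-40:v+40,u-40:u+40],(400,400),interpolation=cv2.INTER_CUBIC)
cv2.imwrite('pics/m4.png',np.hstack([im[:400,120:520],c])[:,:,::-1])
E
```

```text
[ 0.48803744 -0.01666828  0.07120251] [-1.79980536e+02  1.13992604e-01  8.33568031e+01] [-0.28918716 -4.45994726 -0.2991882 ] [-0.56534305  0.19985559  0.05969314]
[[320.36634393  12.70420151]
 [320.89580695  -7.30035786]]
```

View pics/m4.png

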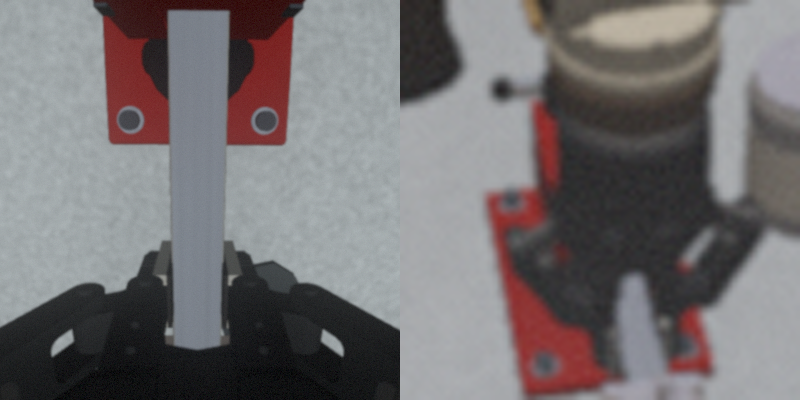

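The left half shows the bar drawn 50 mm, with the mouth at about row 11 and no groove yet. The mouth would leave the view during the last 14 mm, so I regrip nearer the head to watch the groove come out.

Converted, 4.7 cm / 60 = 0.0783, 4 cm / 60 = 0.0667.

Request:
{"op": "servo_tool", "data": {"moves": [[0,0,0,0],[0,0,0,0],[0,0,0,0],[0,0,0,0],[0,0,0,0],[0,0,0,0],[0.002,0.0167,0,0],[0.0038,0.0333,0,0],[0.0058,0.05,0,0],[0.0077,0.0667,0,0],[0.009,0.0783,0,0],[0.009,0.0783,0,0],[0.009,0.0783,0,0]], "claw": 0}}

```text
time: 11.45
ee_pos: [0.4937, 0.0319, 0.0712]
tcp_rot: [-180.0, 0.0, 83.5]
wrist_force: [0.2, 0.1, 0.5]
opening: 0.0855
grasp_force: 0.0
```

Request:
{"op": "servo_tool", "data": {"moves": [[0,0,0,0],[0,0,0,0],[0,0,0,0],[0,0,0,0],[0,0,0,0],[0,0,0,0],[0,0,0,0],[0,0,0,0],[0,0,0,0]], "claw": 1, "force": 60}}

```text
time: 12.2
ee_pos: [0.4938, 0.0311, 0.0715]
tcp_rot: [180.0, 0.0, 83.4]
wrist_force: [0.0, -2.0, 1.5]
opening: 0.0189
grasp_force: 60.3
```

Converted, -1.1 cm / 60 = -0.0183, -0.8 cm / 60 = -0.0133.

Request:
{"op": "servo_tool", "data": {"moves": [[-0.0005,-0.0042,0,0],[-0.001,-0.0083,0,0],[-0.0015,-0.0133,0,0],[-0.0022,-0.0183,0,0],[-0.0022,-0.0183,0,0],[-0.0022,-0.0183,0,0]]}}

```text
time: 12.7
ee_pos: [0.4926, 0.0221, 0.0712]
tcp_rot: [-180.0, -0.2, 83.5]
wrist_force: [1.7, 10.4, -0.3]
opening: 0.019
grasp_force: 59.9
```

```bash
python3 - <<'E'
from h import *
C,im=grab("wrist","w5.png"); o=get_obs();print(o['ee_pos'],o['tcp_rot'],o['wrist_force'],o['torque'])
print(proj(C,[[.5003,.0808,.1],[.5003,.0808,.118]]))
c=cv2.resize(im[40:240,220:420],(600,600),interpolation=cv2.INTER_CUBIC)
cv2.imwrite('pics/m5.png',c[:,:,::-1])
E
```

```text
[0.49256846 0.02207547 0.07122391] [-179.99338612   -0.22208801   83.50050035] [ 1.72401655 10.71578649 -0.57848614] [ 1.84117436 -0.33439166 -0.02962178]
[[320.43178445 136.38217652]
 [320.95363664 140.12483083]]
```

View pics/m5.png

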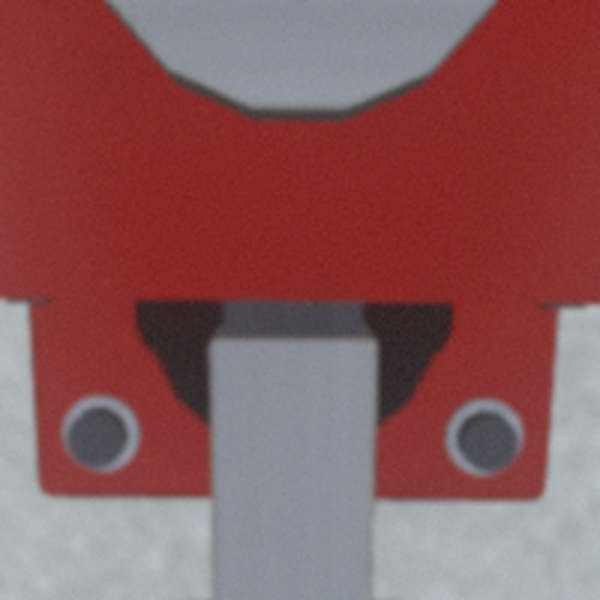

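Groove shows as a narrower dark band; its outer edge is at crop row 337 (image row 152.3) and the block's top front edge at crop row 303 (image row 141).

```bash
python3 - <<'E'
from h import *
C=cam("wrist");d=np.array([np.cos(np.radians(83.4)),np.sin(np.radians(83.4))])
e=onz(C,317.5,152.3,.099);t=onz(C,317.5,141,.118);print(e,t,(t-e)[:2]@d, get_obs()['ee_pos'])
im=cv2.imread('pics/w5.png');print(im[136:160,316:322].mean((1,2)).round(0))
E
```

```text
[0.49864034 0.07540654 0.099     ] [0.4992464  0.08068735 0.118     ] 0.005315475039558403 [0.49256846 0.02207547 0.07122391]
[ 72.  73.  73.  74.  75.  75.  73.  74.  74.  74.  73.  73.  74.  74.
  74.  80.  95. 119. 135. 142. 143. 142. 143. 144.]
```

Converted, -0.27 cm / 60 = -0.0045, -0.2 cm / 60 = -0.0033.

Request:
{"op": "servo_tool", "data": {"moves": [[-0.0002,-0.0017,0,0],[-0.0003,-0.0033,0,0],[-0.0005,-0.0045,0,0],[-0.0005,-0.0045,0,0],[-0.0005,-0.0045,0,0],[-0.0005,-0.0045,0,0]]}}

```text
time: 13.25
ee_pos: [0.4923, 0.0198, 0.0712]
tcp_rot: [-180.0, -0.3, 83.5]
wrist_force: [1.9, 13.3, -1.2]
opening: 0.0192
grasp_force: 59.9
```

```bash
python3 - <<'E'
from h import *
C,im=grab("wrist","w6.png"); o=get_obs();print(o['ee_pos'],o['wrist_force'])
print(*zip(range(130,190),im[130:190,312:322].mean((1)).round(0).astype(int).tolist()),sep="\n")
E
```

```text
[0.49231675 0.01986517 0.07116802] [ 2.46684023 14.18803635 -1.2386724 ]
(130, [135, 46, 46])
(131, [135, 69, 71])
(132, [133, 98, 102])
(133, [125, 114, 117])
(134, [110, 106, 108])
(135, [88, 84, 87])
(136, [76, 73, 78])
(137, [73, 70, 76])
(138, [72, 69, 75])
(139, [72, 69, 76])
(140, [72, 70, 76])
(141, [73, 70, 76])
(142, [72, 69, 75])
(143, [71, 68, 75])
(144, [73, 71, 77])
(145, [72, 70, 76])
(146, [72, 70, 76])
(147, [72, 70, 77])
(148, [71, 70, 76])
(149, [73, 71, 77])
(150, [75, 72, 79])
(151, [80, 79, 83])
(152, [98, 97, 99])
(153, [119, 121, 123])
(154, [133, 137, 140])
(155, [137, 141, 148])
(156, [137, 141, 150])
(157, [136, 141, 151])
(158, [136, 141, 151])
(159, [137, 142, 152])
(160, [136, 141, 151])
(161, [137, 142, 152])
(162, [138, 142, 153])
(163, [138, 142, 152])
(164, [137, 142, 152])
(165, [137, 142, 152])
(166, [136, 142, 152])
(167, [138, 143, 153])
(168, [137, 142, 152])
(169, [137, 142, 152])
(170, [137, 142, 152])
(171, [137, 143, 152])
(172, [138, 142, 152])
(173, [137, 142, 152])
(174, [138, 143, 153])
(175, [137, 142, 152])
(176, [137, 143, 152])
(177, [137, 142, 152])
(178, [137, 142, 152])
(179, [138, 142, 152])
(180, [138, 143, 153])
(181, [137, 142, 152])
(182, [137, 142, 152])
(183, [137, 142, 152])
(184, [138, 143, 153])
(185, [137, 143, 153])
(186, [137, 142, 152])
(187, [137, 142, 153])
(188, [138, 144, 154])
(189, [137, 142, 152])
```

```bash
python3 - <<'E'
from h import *
C=cam("wrist");d=np.array([np.cos(np.radians(83.4)),np.sin(np.radians(83.4))])
t=onz(C,317.5,131,.118)
for z in(.098,.099,.1):
  print(z,[((t-onz(C,317.5,r,z))[:2]@d*1e3).round(1) for r in (134.9,143.7,152.5)])
m=np.array([.5003,.0808]);print([((m-onz(C,317.5,r,.099)[:2])@d*1e3).round(1) for r in (134.9,143.7,152.5)])
E
```

```text
0.098 [np.float64(2.2), np.float64(5.2), np.float64(8.3)]
0.099 [np.float64(2.1), np.float64(5.2), np.float64(8.2)]
0.1 [np.float64(2.1), np.float64(5.1), np.float64(8.1)]
[np.float64(1.8), np.float64(4.8), np.float64(7.9)]
```

Request:
{"op": "servo_tool", "data": {"moves": [[0,0,0,0],[0,0,0,0],[0,0,0,0],[0,0,0,0],[0,0,0,0],[0,0,0,0]]}}

```text
time: 13.8
ee_pos: [0.4924, 0.0198, 0.0712]
tcp_rot: [-180.0, -0.3, 83.5]
wrist_force: [2.5, 14.0, -1.2]
opening: 0.0187
grasp_force: 59.9
```

```bash
python3 - <<'E'
from h import *
o=get_obs();print(o['ee_pos'],o['wrist_force'])
if abs(o['ee_pos'][1]-.0199)<.001: print(job_done())
E
```

```text
[0.49235022 0.01984025 0.07116703] [ 2.48207709 14.02117555 -1.24027167]
the job is handed in; nothing more can be done
None
```

The job is handed in at 13.8 s: the clamp knob is turned anticlockwise to its stop, and the bar is drawn out (released once mid-pull to regrip nearer the head) until the groove's centre stands about 5 mm outside the bore mouth, with the gripper still holding it steady at 60 N; no other thing on the bench was handled.

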